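# Clear the pot and pop the touch-latch lid

### The job

Someone has stood the twist-cap pot on one of the fixings box's two push-to-open lids. With the fingertips slide the pot, without lifting or tipping it, onto the fixed middle deck so that it stands clear of both lids, then press the front of the lid it stood on until the catch lets go, and come away so the lid springs ajar. Leave the other lid shut and everything else where it is.

Things in the scene. Friction and masses are not known exactly. Their poses are not given: they have to be found in the camera images.
- box: birch fixings box, fixed on the bench, 220 (x) x 400 (y) x 80 mm high. Origin: centre of its underside; x from its front (robot side) to its hinges, y to its left, z up. Its flat top has three parts side by side: a fixed birch deck in the middle (y -70 to 70), and a grey lid on either side (116 mm wide, 180 deep, centred at y = 131 left and -131 right, front edge at x = -105)
- deck (a point): centre of the top of the fixed middle deck, 80 mm above the bench and level with the shut lids, axes as the box; the deck runs 140 mm in y, and in x from -110 to +80 mm, with a fixed rail flush behind it
- left_press (a point): point on the top of the left lid, mid-width, 24 mm in from its front edge: the place to press. Moves with the lid. A press of about 4 N straight down here starts the lid moving; the catch lets go 2 to 6 mm down, a hard stop is 8 mm down. Neither pot nor key set alone sets it off
- right_press (a point): the same point, with the same catch, on the right lid
- lid_left (a joint): angle of the left lid (rad), 0 = shut and latched flush, -0.05 = pressed to the stop, positive = front raised; hinge along its back edge, 184 mm behind the front edge. Touch latch: once let go and the finger rises, a spring swings it within a second or so to 0.40 and holds it there, ajar (press point about 60 mm higher)
- lid_right (a joint): the same for the right lid
- pot: round white plastic pot of silicone with a ribbed grey twist cap, 60 mm diameter, 72 mm high, about 0.2 kg, loose. Origin: centre of its underside; z up. It starts upright near the middle of the left or the right lid (drawn at random)
- hexset: set of four chrome hex keys in a black holder, about 106 x 34 x 20 mm, loose, lying on the lid on which the pot does not stand; to be left alone. Origin: centre of its underside; x along the keys
- bracket: L-shaped steel bracket 50 x 70 x 54 mm standing loose on the bench left of the box, to be left alone. Origin under its base
- clamp: orange plastic spring clamp about 115 x 50 x 26 mm lying loose on the bench right of the box, to be left alone. Origin under its pivot
- dowel: wooden dowel 18 mm diameter, 220 mm long, lying loose behind the box, to be left alone. Origin at its lower side, middle of its length
- driver: screwdriver lying loose on the bench to the left, to be left alone
- jar: screw-top jar 64 mm diameter, 85 mm high, standing loose on the bench to the right, to be left alone. Origin: centre of its underside
Things that resemble listed ones, but are neither listed nor needed, are in the scene too. Leave any orange or turquoise look-alike of the pot alone.

How it is judged (in metres and radians):
On the way, in this order (a step that is already met when the one before it is completed fails the run):
1. the pot stands upright on the middle deck, clear of both lids, with both lids still shut and the fingers off the pot (y of pot in the frame of box between -0.042 and 0.042 m and x of pot in the frame of box between -0.08 and 0.06 m and z of pot in the frame of box between 0.074 and 0.086 m and angle between pot's own z axis and vertical below 0.08 rad and linear speed of pot below 0.02 m/s and value of joint lid_left between -0.03 and 0.03 rad and value of joint lid_right between -0.03 and 0.03 rad and contact force between the fingers and pot below 0.05 N), for 0.2 s.
2. the lid the pot stood on has sprung ajar (((y of hexset in the frame of box below 0 m and value of joint lid_left above 0.33 rad and value of joint lid_right between -0.03 and 0.03 rad) or (y of hexset in the frame of box above 0 m and value of joint lid_right above 0.33 rad and value of joint lid_left between -0.03 and 0.03 rad))), for 0.2 s.
At the end, for the whole second after the job is handed in: Pot upright (0.08 rad), still, on the deck: centre within 42 mm of its middle line, -80 to +60 mm front to back. The lid it stood on ajar (above 0.33) and still, the other shut (within 0.03). Key set within 25 mm, other things within 30 mm of their start (y of pot in the frame of box between -0.042 and 0.042 m and x of pot in the frame of box between -0.08 and 0.06 m and z of pot in the frame of box between 0.074 and 0.086 m and angle between pot's own z axis and vertical below 0.08 rad and linear speed of pot below 0.02 m/s and ((y of hexset in the frame of box below 0 m and (value of joint lid_left above 0.33 rad and velocity of joint lid_left between -0.1 and 0.1 rad/s) and value of joint lid_right between -0.03 and 0.03 rad) or (y of hexset in the frame of box above 0 m and (value of joint lid_right above 0.33 rad and velocity of joint lid_right between -0.1 and 0.1 rad/s) and value of joint lid_left between -0.03 and 0.03 rad)) and distance of hexset from where it was at the start of the episode below 0.025 m and distance of each of bracket, clamp, dowel, driver, jar from where it was at the start of the episode below 0.03 m); the robot touches nothing.
It fails at once if the pot is lifted or carried (more than 12 mm above the top of the box) (z of pot in the frame of box above 0.092 m).
It fails at once if the pot is tipped over or pushed off the box (angle between pot's own z axis and vertical above 0.6 rad or z of pot in the frame of box below 0.05 m).
It fails at once if a lid springs open while the pot is still on a lid (value of joint any of lid_left, lid_right above 0.08 rad and (y of pot in the frame of box above 0.05 m or y of pot in the frame of box below -0.05 m)).
It fails at once if the lid with the hex key set is opened ((y of hexset in the frame of box above 0 m and value of joint lid_left above 0.08 rad) or (y of hexset in the frame of box below 0 m and value of joint lid_right above 0.08 rad)).
It fails at once if the hex key set or another thing is disturbed (distance of hexset from where it was at the start of the episode above 0.03 m or distance of any of bracket, clamp, dowel, driver, jar from where it was at the start of the episode above 0.04 m).
It also fails if it takes over 48 s, if anything falls off the work surface, if the arm or the gripper's body presses on something with over 40 N, if the wrist force passes 120 N, or if a joint passes its speed limit or range.

### The arm

A 7-joint arm with a two-finger parallel gripper is mounted at the origin on the work surface. World frame = base frame: x ahead of the robot, y to its left, z up, the work surface at z = 0. Lengths are in mm, angles in rad, forces in N, time in s.
With the tool pointing down it reaches from about 350 to 900 mm from the base axis. Payload 7.2 kg.
Tool frame: the origin (TCP) lies between the finger pads; the fingertips stand 14 mm ahead of it and the grasp point (between the pads) lies 5 mm behind it (tip_reach is the x of the fingertips in the tool frame, in mm); x points along the fingers, y is the direction in which the jaws open and shut, and the axes are right-handed (so a half turn about x gives the same grasp; the last joint's range is limited). The gripper opens to 85 mm and grips with 20 to 120 N. Pads are 22 mm wide; open, the fingers measure 114 mm over their backs; the gripper's body (76 mm by 85 mm) begins 54 mm behind the grasp point. The pads swing forward as they close: fully open they stand 13 mm farther back than shut.
Start: joints at [1.032, 0.411, -0.013, 1.596, 0.006, 1.134, -0.082], TCP at [283.489, -557.012, 245.297] pointing down, gripper open.
Joint ranges: [-2.95, 2.95], [-0.29, 1.99], [-1.47, 1.44], [0.14, 2.54], [-1.03, 4.17], [0.13, 1.85], [-2.86, 2.86]. Speed limits (rad/s): [2.39, 2.39, 3.01, 3.01, 3.14, 3.14, 3.14].

### API

Orientations are given as a 3x3 rotation matrix whose columns are the frame's x, y, z axes.
In Python, from workcell import get_obs, grab_frame, calibration, hand_in, tip_reach gives the robot as it stands. The module is installed in compiled form; this text tells all that it offers.
- The arm moves only by the shell command python3 -m inch 'ROWS' [FORCE]. ROWS is JSON, a list that holds one entry, the list of rows, each a list of 7 numbers: the shift along the world's x, y, z in m, then the turn, a rotation vector about the world's x, y, z in rad, then the closure, from 0 (fully open) to 1 (shut). A call has 1 to 10 rows; each row is the pose to reach, as a shift and turn from the pose commanded when the call began; what a row does not reach only later rows make up. A row lasts 1/8 s, in which the tool goes at most 62.5 mm and 10.7 degrees, less where a joint would pass 70% of its speed; a pose out of reach is approached as far as the arm can. A call with a gripper value outside its range is refused whole. The fingers move at their own pace and stop on an object; FORCE is the grip in N (left out, the last holds). Time passes only in rows, so rows that repeat a pose let the fingers close. It gives the time, the measured TCP pose, the force and the opening at its end, in the units of the state.
- get_obs(): the state, without advancing time (a new reading comes with each control period).
- grab_frame(name): name is "scene" or "top" or "wrist"; returns the picture (384x512x3 uint8, blue, green, red); there is no depth.
- calibration(name): a dict with "intrinsics" (3x3 intrinsics, pixels), "pose" (4x4, takes a point from camera to world coordinates); the wrist camera has in their place "tool_from_camera" (4x4, takes a point from camera to tool coordinates, whose origin is the TCP and whose axes are the tool frame's). Camera axes: x right, y down, z forward; pixel columns grow to the right and rows downward; lengths in mm; the calibration is good to about 2 mm. A picture is of the moment at which its call begins: read the wrist's pose just before it. calibration takes no time and is no camera call.
- hand_in(): hands the job in, once; it reports no verdict.
The state is a dict: "clock": time; "joints": joint angles; "dq": joint speeds; "tau": joint torques, N m; "ee_pos": TCP position; "orientation": TCP orientation; "contact_force": force on the tool from outside, world axes, zero at the start; "moment": the same for the moment, N m; "gripper_width": opening from 0.0 (shut) to 1.0 (fully open).
Only numpy, scipy, OpenCV 4.12 (cv2) and the standard library are available. Lean on these libraries where they do the work, as an engineer would, in place of code of your own. Each camera call takes 0.05 s, during which the arm holds its last target. There are 200 camera calls.

## Working session

There is one attempt and no reset: what is moved stays moved. The work goes in short steps, Python scripts to look and compute and a shell command to move; the robot and the scene stay as the last step left them, time stands still between calls to the robot, and variables do not carry over. Pictures are saved under pics/ and viewed, about 8 in all and at most 12, crops included, and the job is handed in when it is done.

```bash
mkdir -p pics
python3 - <<'E'
from workcell import *
import cv2,numpy as np
np.set_printoptions(precision=3,suppress=True)
o=get_obs();print(o['clock'],o['ee_pos'],o['orientation'],o['contact_force'],o['gripper_width'],tip_reach() if callable(tip_reach) else tip_reach)
for n in('scene','top'):
    f=grab_frame(n);cv2.imwrite(f'pics/{n}0.png',f)
    c=calibration(n);print(n,np.array(c['intrinsics']),np.array(c['pose']))
print(np.array(calibration('wrist')['tool_from_camera']))
a=cv2.imread('pics/scene0.png');b=cv2.imread('pics/top0.png')
E
```

```text
0.0 [ 283.243 -556.597  244.426] [[-0.001  0.454 -0.891]
 [ 0.001 -0.891 -0.454]
 [-1.    -0.002  0.   ]] [-0.152  0.067 -0.439] 0.9962136246444986 14.0
scene [[363.488   0.    254.353]
 [  0.    363.488 195.9  ]
 [  0.      0.      1.   ]] [[  -0.227    0.817   -0.53  1061.53 ]
 [   0.974    0.188   -0.127  154.339]
 [  -0.004   -0.545   -0.838  893.807]
 [   0.       0.       0.       1.   ]]
top [[414.448   0.    254.415]
 [  0.    414.448 186.312]
 [  0.      0.      1.   ]] [[  -0.032   -0.975    0.22   271.981]
 [  -0.999    0.031   -0.006   32.216]
 [  -0.001   -0.22    -0.976 1304.418]
 [   0.       0.       0.       1.   ]]
[[   0.      -0.265    0.964 -127.453]
 [   1.      -0.      -0.       0.232]
 [   0.       0.964    0.265  -67.783]
 [   0.       0.       0.       1.   ]]
```

View pics/scene0.png

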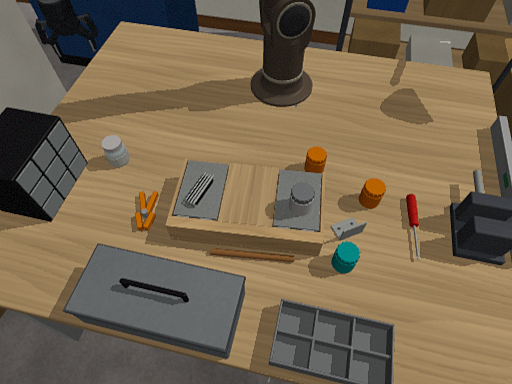

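View pics/top0.png

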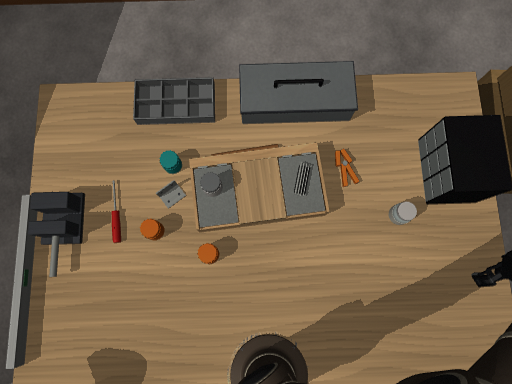

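The scene view shows the white pot with its grey cap on the left lid at (302,197), or (210,182) in the top view; the hex keys are on the right lid at (199,190), top (303,178).
These could be taken for the pot, none of them on the box: orange pots at scene (315,158) and (373,193), the turquoise one at (346,257), and the white-lidded jar at (115,150). I choose the one on the left lid and check it in crops.

Run:
```python
import cv2
b=cv2.imread('pics/top0.png')[135:240,180:335];cv2.imwrite('pics/topc.png',cv2.resize(b,None,fx=5,fy=5,interpolation=cv2.INTER_CUBIC))
a=cv2.imread('pics/scene0.png')[140:260,160:335];cv2.imwrite('pics/scenec.png',cv2.resize(a,None,fx=4.5,fy=4.5,interpolation=cv2.INTER_CUBIC))
```

```text
(no output)
```

View pics/topc.png

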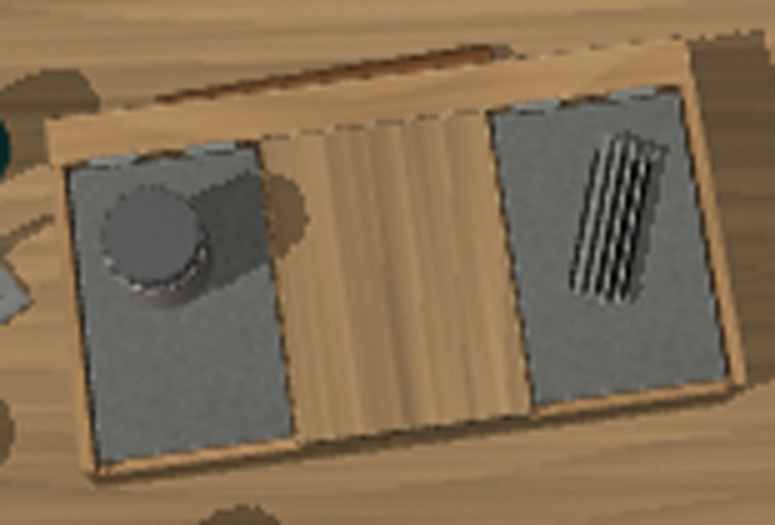

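View pics/scenec.png

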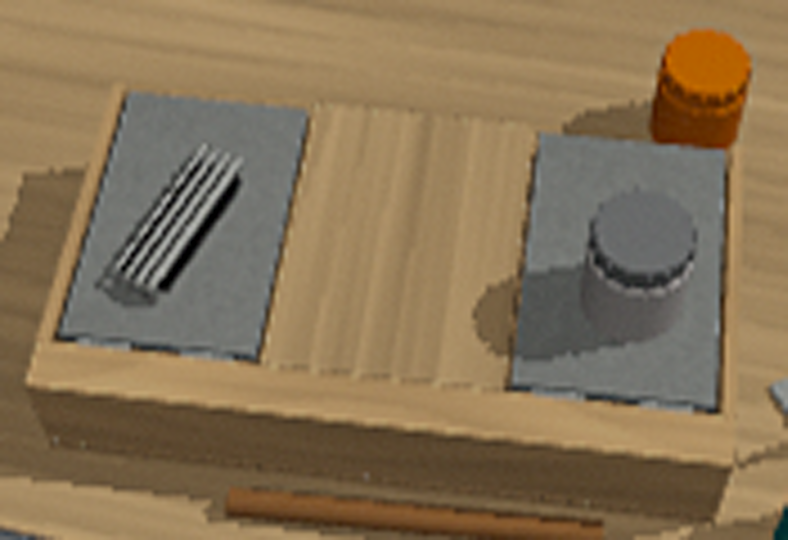

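```bash
cat > h.py <<'E'
from workcell import *
import cv2,numpy as np
from scipy.optimize import least_squares
np.set_printoptions(precision=1,suppress=True)
def P(n):
    c=calibration(n);K=np.array(c['intrinsics']);T=np.linalg.inv(np.array(c['pose']));return K@T[:3]
def full(p,s,off): return (np.array(p,float)+.5)/s-.5+np.array(off)
def proj(M,X):
    X=np.atleast_2d(X);q=np.c_[X,np.ones(len(X))]@M.T;return q[:,:2]/q[:,2:]
T=lambda p:full(p,5,(180,135)); S=lambda p:full(p,4.5,(160,140))
def tri(t,s):
    X=cv2.triangulatePoints(P('top'),P('scene'),np.atleast_2d(t).T.astype(float),np.atleast_2d(s).T.astype(float));return (X[:3]/X[3]).T
E
python3 - <<'E'
from h import *
L=np.array([[-105,189],[-105,73],[75,73],[75,189],[-105,-73],[-105,-189],[75,-189],[75,-73]],float)
t=T([[98,460],[295,435],[260,142],[67,165],[535,403],[727,378],[683,88],[490,113]])
s=S([[727,152],[538,132],[512,388],[718,410],[310,108],[123,92],[57,340],[260,360]])
X=tri(t,s);print(X)
def W(p):
    c,d=np.cos(p[2]),np.sin(p[2]);return np.c_[L@np.array([[c,d],[-d,c]])+p[:2],np.full(8,p[3])]
r=least_squares(lambda p:np.r_[(proj(P('top'),W(p))-t).ravel(),(proj(P('scene'),W(p))-s).ravel()],[540,0,0.1,80])
p=r.x;print('box',p[:2],'yaw %.4f z %.1f'%(p[2],p[3]),'res',np.abs(r.fun).max())
R=np.array([[np.cos(p[2]),-np.sin(p[2])],[np.sin(p[2]),np.cos(p[2])]])
cap=tri(T([[150,235]]),S([[642,233]]))[0];print('cap',cap,'in box',(cap[:2]-p[:2])@R)
h=tri(T([[620,218]]),S([[175,222]]))[0];print('hex',h,'in box',(h[:2]-p[:2])@R)
for b in([-81,131],[-15,0]): print(b,R@b+p[:2])
E
```

```text
[[ 430.7  193.5   77.7]
 [ 441.8   76.3   77.8]
 [ 623.3   94.9   77.8]
 [ 612.1  211.7   80.2]
 [ 456.1  -67.4   78.9]
 [ 468.4 -185.2   76.6]
 [ 650.  -167.7   74.9]
 [ 637.4  -48.1   77.2]]
box [555.   15.7] yaw 0.1020 z 78.3 res 1.565141600753293
cap [550.2 153.1 147.9] in box [  9.2 137.2]
hex [ 565.  -121.9   89.5] in box [  -4.1 -137.9]
[-81, 131] [461.1 137.7]
[-15, 0] [540.1  14.1]
```

The boxes' heights check out: the lid plane measures 78 mm (80 expected) and the cap top 148 mm (152 expected). The pot stands on the left lid at box (9, 137) and the keys are on the right lid. I'll use the half-closed jaws as a fork and push along box -y.

```bash
python3 -m inch '[[[0.05,0.06,0,0,0,0.15,0.5],[0.08,0.12,0,0,0,0.3,0.5],[0.1,0.18,0,0,0,0.4,0.5],[0.12,0.24,0,0,0,0.5,0.5],[0.14,0.3,0,0,0,0.6,0.5],[0.16,0.36,0,0,0,0.7,0.5],[0.18,0.42,0,0,0,0.8,0.5],[0.2,0.47,0,0,0,0.9,0.5],[0.2,0.47,0,0,0,0.9,0.5],[0.2,0.47,0,0,0,0.9,0.5]]]' 40
python3 - <<'E'
from h import *
o=get_obs();np.set_printoptions(precision=3,suppress=True);print(o['clock'],o['ee_pos'],o['orientation'],o['joints'],o['gripper_width'],tip_reach() if callable(tip_reach) else tip_reach)
a=o['orientation'];print(np.arctan2(a[1][1],a[0][1]))
E
```

```text
clock: 1.35
ee_pos: [483.4, -86.5, 245.0]
orientation: [[-0.001, 0.98, -0.197], [0.0, -0.197, -0.98], [-1.0, -0.001, 0.0]]
contact_force: [-0.6, -1.0, 0.2]
gripper_width: 0.506
1.35 [483.434 -86.529 245.008] [[-0.001  0.98  -0.197]
 [ 0.    -0.197 -0.98 ]
 [-1.    -0.001  0.   ]] [ 0.462  0.217 -0.444  1.889  0.106  1.059 -0.224] 0.506333409175843 14.0
-0.19867427961582707
```

```bash
python3 -m inch '[[[0.012,0.06,0,0,0,0.06,0.5],[0.024,0.12,0,0,0,0.12,0.5],[0.036,0.18,0,0,0,0.18,0.5],[0.048,0.24,0,0,0,0.24,0.5],[0.061,0.292,0,0,0,0.301,0.5],[0.061,0.292,0,0,0,0.301,0.5],[0.061,0.292,0,0,0,0.301,0.5]]]'
python3 - <<'E'
from h import *
np.set_printoptions(precision=3,suppress=True)
o=get_obs();print(o['ee_pos'],o['contact_force'])
f=grab_frame('wrist')
# overlay predicted pot circles & lid edges
c=calibration('wrist');K=np.array(c['intrinsics']);Tw=np.eye(4);Tw[:3,:3]=o['orientation'];Tw[:3,3]=o['ee_pos']
M=K@np.linalg.inv(Tw@np.array(c['tool_from_camera']))[:3]
np.save('M.npy',M)
y=.102;R=np.array([[np.cos(y),-np.sin(y)],[np.sin(y),np.cos(y)]]);C=np.array([555,15.7])
f=cv2.resize(f,None,fx=1.5,fy=1.5)
def dr(b,z,col):
    q=proj(M,np.c_[np.array(b,float)@R.T+C,np.full(len(b),z)])*1.5;cv2.polylines(f,[q.astype(np.int32)],False,col,1)
t=np.linspace(0,6.29,40)
dr(np.c_[9.2+30*np.cos(t),137.2+30*np.sin(t)],151,(0,0,255))
dr([[-105,189],[-105,73],[75,73],[75,189],[-105,189]],80,(0,255,0))
dr([[-105,-189],[-105,-73],[75,-73],[75,-189],[-105,-189]],80,(0,255,0))
cv2.imwrite('pics/w1.png',f)
E
```

```text
clock: 2.22
ee_pos: [544.9, 202.3, 244.6]
orientation: [[-0.001, 0.995, 0.098], [-0.002, 0.098, -0.995], [-1.0, -0.001, 0.002]]
contact_force: [-0.4, -0.6, 0.1]
gripper_width: 0.5
[544.943 202.288 244.554] [-0.351 -0.621  0.134]
```

View pics/w1.png

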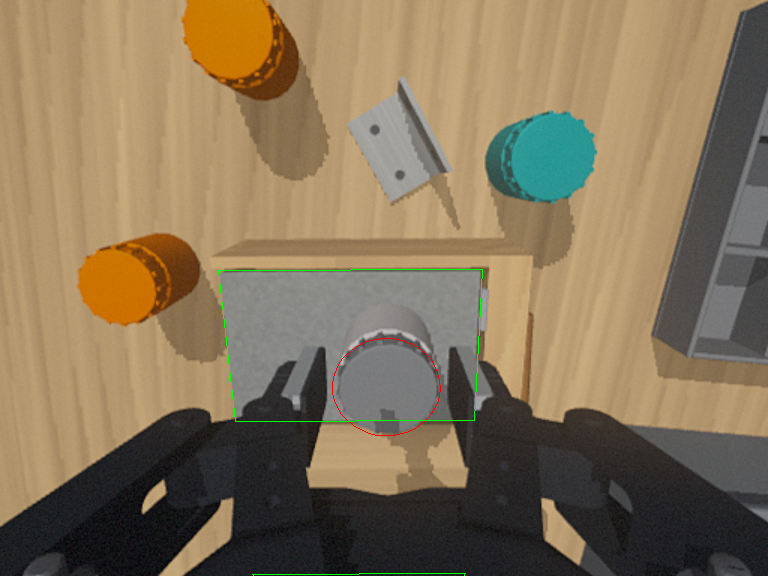

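The wrist overlay fits: the lid outline is on the grey lid and the cap circle on the cap at (389,387), centred between the fingers. Descending behind the pot.

```bash
python3 -m inch '[[[0,0.002,-0.03,0,0,0.004,0.5],[0,0.003,-0.06,0,0,0.004,0.5],[0,0.003,-0.09,0,0,0.004,0.5],[0,0.003,-0.11,0,0,0.004,0.5],[0,0.003,-0.122,0,0,0.004,0.5],[0,0.003,-0.132,0,0,0.004,0.5],[0,0.003,-0.132,0,0,0.004,0.5],[0,0.003,-0.132,0,0,0.004,0.5]]]'
python3 - <<'E'
from h import *
np.set_printoptions(precision=3,suppress=True)
o=get_obs();print(o['ee_pos'],o['contact_force'])
cv2.imwrite('pics/w2.png',grab_frame('wrist'))
E
```

```text
clock: 3.28
ee_pos: [544.9, 208.3, 114.0]
orientation: [[0.001, 0.994, 0.105], [0.0, 0.105, -0.994], [-1.0, 0.001, -0.0]]
contact_force: [0.2, 0.3, -0.3]
gripper_width: 0.5
[544.86  208.269 113.957] [ 0.185  0.275 -0.318]
```

View pics/w2.png

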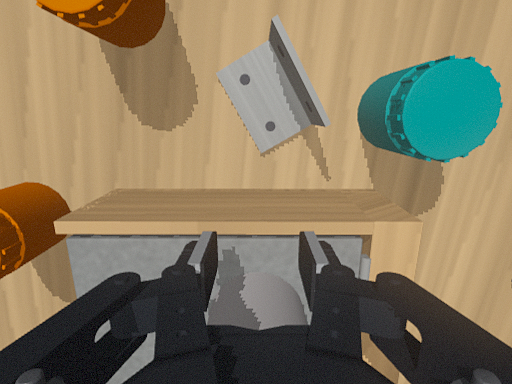

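The fingers are down behind the pot with no contact force. Pushing along box -y.

```bash
python3 -m inch '[[[0.001,-0.010,0,0,0,0,0.5],[0.0018,-0.018,0,0,0,0,0.5],[0.0023,-0.023,0,0,0,0,0.5],[0.0028,-0.028,0,0,0,0,0.5],[0.0034,-0.034,0,0,0,0,0.5],[0.0041,-0.041,0,0,0,0,0.5],[0.0048,-0.048,0,0,0,0,0.5],[0.0055,-0.055,0,0,0,0,0.5],[0.006,-0.060,0,0,0,0,0.5],[0.006,-0.060,0,0,0,0,0.5]]]'
python3 - <<'E'
from h import *
cv2.imwrite('pics/s3.png',cv2.resize(grab_frame('scene')[100:280,150:390],None,fx=3,fy=3,interpolation=cv2.INTER_CUBIC))
E
```

```text
clock: 4.58
ee_pos: [550.6, 147.1, 113.2]
orientation: [[-0.0, 0.995, 0.104], [-0.001, 0.104, -0.995], [-1.0, -0.0, 0.001]]
contact_force: [0.0, 0.4, 0.7]
gripper_width: 0.499
```

View pics/s3.png

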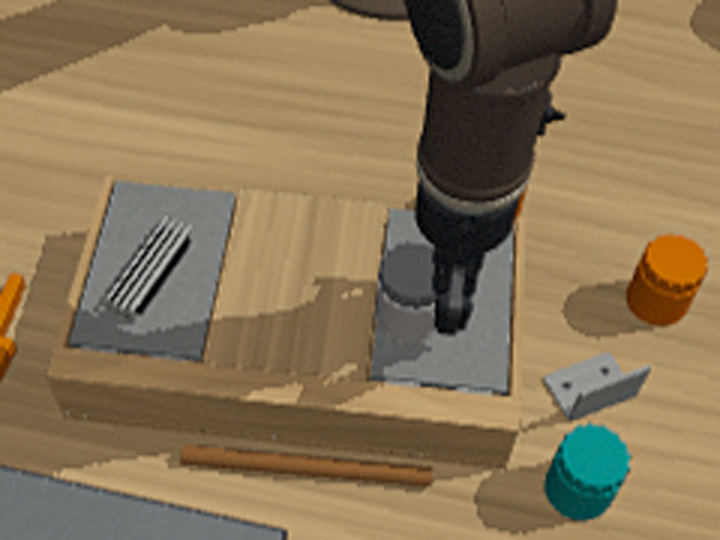

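The pot (cap at crop (410,275)) is upright and moving ahead of the fingers, and the lids are shut. Continuing.

```bash
python3 -m inch '[[[0.0005,-0.005,0,0,0,0,0.5],[0.0012,-0.012,0,0,0,0,0.5],[0.002,-0.020,0,0,0,0,0.5],[0.0028,-0.028,0,0,0,0,0.5],[0.0036,-0.036,0,0,0,0,0.5],[0.0044,-0.044,0,0,0,0,0.5],[0.005,-0.051,0,0,0,0,0.5],[0.0058,-0.058,0,0,0,0,0.5],[0.0063,-0.063,0,0,0,0,0.5],[0.0063,-0.063,0,0,0,0,0.5]]]'
python3 -m inch '[[[0.0005,-0.005,0,0,0,0,0.5],[0.0012,-0.012,0,0,0,0,0.5],[0.002,-0.019,0,0,0,0,0.5],[0.0026,-0.026,0,0,0,0,0.5],[0.0032,-0.031,0,0,0,0,0.5],[0.0035,-0.034,0,0,0,0,0.5],[0.0035,-0.034,0,0,0,0,0.5],[0.0035,-0.034,0,0,0,0,0.5]]]'
```

```text
clock: 5.88
ee_pos: [556.8, 84.2, 113.2]
orientation: [[-0.0, 0.995, 0.104], [-0.001, 0.104, -0.995], [-1.0, -0.0, 0.001]]
contact_force: [0.8, 0.2, 0.2]
gripper_width: 0.5
clock: 6.88
ee_pos: [560.3, 50.8, 113.3]
orientation: [[-0.0, 0.994, 0.105], [-0.0, 0.105, -0.994], [-1.0, -0.0, 0.0]]
contact_force: [-0.3, -0.2, 0.0]
gripper_width: 0.499
```

```bash
python3 -m inch '[[[-0.0008,0.008,0,0,0,0,0.5],[-0.003,0.03,0,0,0,0,0.5],[-0.007,0.07,0,0,0,0,0.5],[-0.009,0.09,0.03,0,0,0,0.8],[-0.04,0.09,0.09,0,0,0,1],[-0.095,0.09,0.09,0,0,0,1],[-0.099,0.086,0.09,0,0,0,1],[-0.099,0.086,0.09,0,0,0,1],[-0.099,0.086,0.09,0,0,0,1],[-0.099,0.086,0.09,0,0,0,1]]]'
python3 - <<'E'
from h import *
o=get_obs();print(o['ee_pos'],o['gripper_width'],o['contact_force'])
a=cv2.resize(grab_frame('top')[130:245,180:340],(640,460),interpolation=cv2.INTER_CUBIC)
b=cv2.resize(grab_frame('scene')[140:260,160:335],None,fx=4.5,fy=4.5,interpolation=cv2.INTER_CUBIC)
cv2.imwrite('pics/s4.png',b);cv2.imwrite('pics/t4.png',a)
E
```

```text
clock: 8.12
ee_pos: [461.9, 137.2, 202.9]
orientation: [[-0.001, 0.995, 0.104], [0.001, 0.104, -0.995], [-1.0, -0.001, -0.001]]
contact_force: [0.1, 0.7, -0.3]
gripper_width: -0.0
[461.9 137.2 202.9] -0.00020926264820135697 [ 0.1  0.7 -0.3]
```

View pics/s4.png

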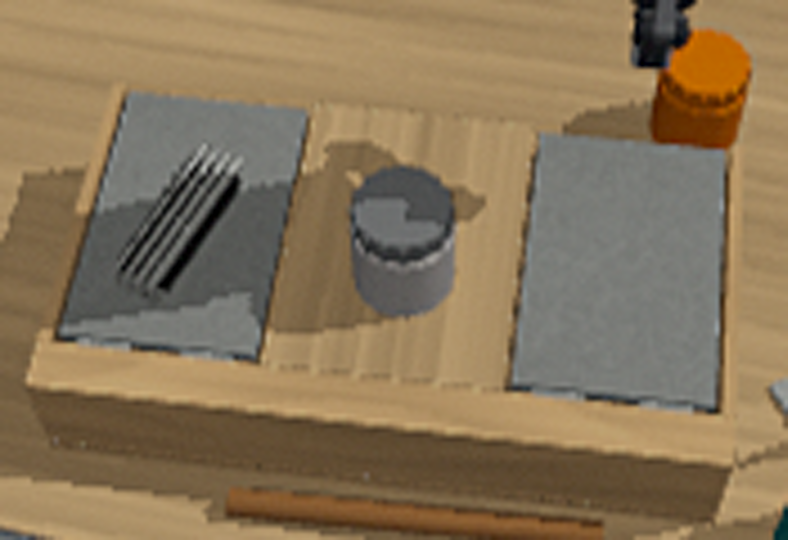

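```bash
python3 - <<'E'
from h import *
M=P('scene');u=S([402,208]);z=150
A=np.array([M[0]-u[0]*M[2],M[1]-u[1]*M[2]]);xy=np.linalg.solve(A[:,:2],-(A[:,2]*z+A[:,3]))
y=.102;R=np.array([[np.cos(y),-np.sin(y)],[np.sin(y),np.cos(y)]]);print(xy,(xy-[555,15.7])@R)
E
python3 -m inch '[[[0,0,-0.04,0,0,0,1],[0,0,-0.07,0,0,0,1],[0,0,-0.09,0,0,0,1],[0,0,-0.096,0,0,0,1],[0,0,-0.098,0,0,0,1],[0,0,-0.1,0,0,0,1],[0,0,-0.1,0,0,0,1]]]'
```

```text
[564.9  21.5] [10.4  4.7]
clock: 9.1
ee_pos: [461.6, 137.0, 103.8]
orientation: [[0.001, 0.995, 0.105], [0.0, 0.105, -0.995], [-1.0, 0.001, -0.0]]
contact_force: [0.3, -1.3, 0.4]
gripper_width: -0.001
```

The pot stands at box (10, 5), upright on the deck, and both lids are shut. Now pressing slowly while watching the force.

```bash
python3 -m inch '[[[0,0,-0.003,0,0,0,1],[0,0,-0.005,0,0,0,1],[0,0,-0.007,0,0,0,1],[0,0,-0.007,0,0,0,1]]]' | grep -E "ee_pos|force"
python3 -m inch '[[[0,0,-0.002,0,0,0,1],[0,0,-0.004,0,0,0,1],[0,0,-0.004,0,0,0,1]]]'| grep -E "ee_pos|force"
```

```text
ee_pos: [461.2, 136.9, 96.1]
contact_force: [-0.6, -0.6, -0.8]
ee_pos: [461.4, 137.1, 92.4]
contact_force: [-1.6, 0.3, 4.6]
```

```bash
python3 -m inch '[[[0,0,-0.001,0,0,0,1],[0,0,-0.002,0,0,0,1],[0,0,-0.002,0,0,0,1]]]'| grep -E "ee_pos|force"
```

```text
ee_pos: [461.4, 137.0, 90.2]
contact_force: [0.8, 0.3, 2.8]
```

```bash
python3 -m inch '[[[0,0,-0.001,0,0,0,1],[0,0,-0.002,0,0,0,1],[0,0,-0.002,0,0,0,1]]]'| grep -E "ee_pos|force"
python3 -m inch '[[[0,0,-0.001,0,0,0,1],[0,0,-0.0015,0,0,0,1],[0,0,-0.0015,0,0,0,1]]]'| grep -E "ee_pos|force"
```

```text
ee_pos: [461.5, 137.1, 88.3]
contact_force: [1.1, 0.1, 4.0]
ee_pos: [461.5, 137.1, 86.8]
contact_force: [1.5, 0.6, 3.8]
```

About 7 mm down with the force steady at 4 N, so the catch should be released. Rising and backing away.

```bash
python3 -m inch '[[[0,0,0.02,0,0,0,1],[0,0,0.06,0,0,0,1],[0,0,0.11,0,0,0,1],[-0.03,0,0.14,0,0,0,1],[-0.06,0,0.15,0,0,0,1],[-0.06,0,0.15,0,0,0,1],[-0.06,0,0.15,0,0,0,1],[-0.06,0,0.15,0,0,0,1],[-0.06,0,0.15,0,0,0,1],[-0.06,0,0.15,0,0,0,1]]]'
python3 -m inch '[[[0,0,0,0,0,0,1],[0,0,0,0,0,0,1],[0,0,0,0,0,0,1],[0,0,0,0,0,0,1],[0,0,0,0,0,0,1],[0,0,0,0,0,0,1],[0,0,0,0,0,0,1],[0,0,0,0,0,0,1]]]' | grep -E "clock|force"
python3 - <<'E'
from h import *
b=cv2.resize(grab_frame('scene')[100:280,130:390],None,fx=3,fy=3,interpolation=cv2.INTER_CUBIC)
cv2.imwrite('pics/s5.png',b)
E
```

```text
clock: 12.35
ee_pos: [401.4, 137.0, 236.4]
orientation: [[-0.001, 0.994, 0.105], [0.0, 0.105, -0.994], [-1.0, -0.001, -0.0]]
contact_force: [-0.1, 0.4, -0.4]
gripper_width: -0.001
clock: 13.35
contact_force: [0.5, -0.4, 0.6]
```

View pics/s5.png

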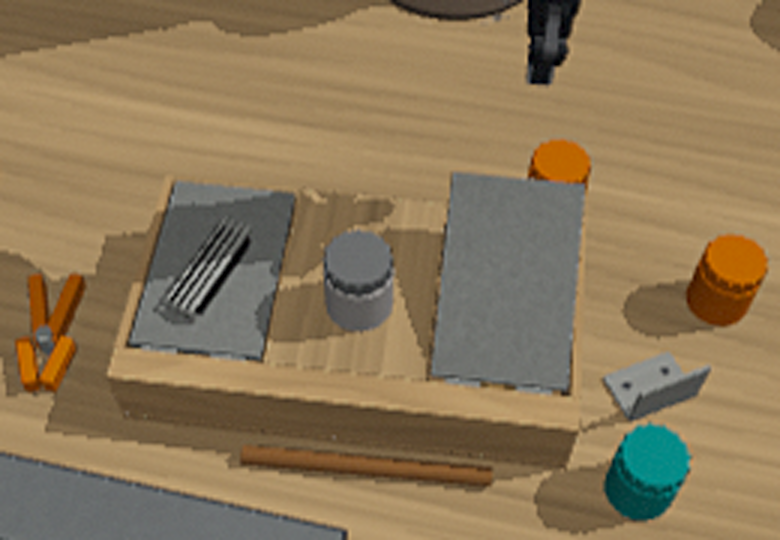

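Run:
```python
from h import *
y=.102;R=np.array([[np.cos(y),-np.sin(y)],[np.sin(y),np.cos(y)]])
for a in(0,.2,.33,.4):
    q=np.array([[79-184*np.cos(a),73],[79-184*np.cos(a),189]])@R.T+[555,15.7]
    print(a,proj(P('scene'),np.c_[q,np.full(2,79+184*np.sin(a))]).ravel())
print('seen',full([[452,172],[585,183]],3,(130,100)).ravel())
```

```text
0 [279.  169.1 320.5 173.2]
0.2 [279.6 162.  322.5 166.2]
0.33 [279.8 158.4 323.8 162.7]
0.4 [279.9 156.9 324.4 161.2]
seen [280.3 157.  324.7 160.7]
```

The front edge as seen matches 0.40 rad. The pot is upright on the deck, and the keys and other things have not moved.

```bash
python3 -c "from workcell import hand_in;print(hand_in())"
```

```text
the job is handed in; nothing more can be done
None
```

I slid the pot off the left lid onto the middle deck with the half-open fingers. I then pressed the left lid about 7 mm, at about 4 N, and backed away. The job was handed in at about 13.4 s on the robot's clock.

- **Pot:** it stands upright at about (10, 5) mm in the box frame, measured from one view after the push. In the last picture it looks unmoved.
- **Left lid:** its front edge in the last picture matches 0.40 rad, within half a pixel.
- **Everything else:** the right lid looks shut. The key set, bracket, clamp and dowel look unmoved by eye. The driver and jar were outside the last picture, and I did not check them again after the start.
- **Robot:** the arm is clear, with the force reading at noise level.

The triangulated heights came out 2 to 4 mm below the text's (box top 78 against 80 mm, cap top 148 against 152 mm). The lid-corner fit was off by up to 1.6 pixels. Neither affected the work, and no check failed.

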